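# Check the spring travel of a jeweller's tilt plate

## Robot

A 6-joint arm with a two-finger parallel gripper is mounted at the origin on the work surface. World frame = base frame: x ahead of the robot, y to its left, z up, the work surface at z = 0. Lengths are in m, angles in rad, forces in N, time in s.
With the tool pointing down it reaches from about 0.4 to 0.925 m from the base axis. Payload 3.4 kg.
Tool frame: the origin (TCP) lies midway between the tips of the shut fingers; the grasp point (between the pads) lies manip.grasp_offset behind it (manip.grasp_offset is the distance from the TCP to the grasp point, in m); z points along the fingers, x is the direction in which the jaws open and shut, and the axes are right-handed (so a half turn about z gives the same grasp; the last joint's range is limited). The gripper opens to 85 mm and grips with 20 to 120 N. Pads are 22 mm wide; open, the fingers measure 114 mm over their backs; the gripper's body (76 mm by 85 mm) begins 54 mm behind the grasp point. The pads swing forward as they close: fully open they stand 13 mm farther back than shut.
Start: joints at [-1.335, 0.307, 1.506, -0, 1.328, -0.073], TCP at [0.175, -0.548, 0.231] pointing down, gripper open.
Joint ranges: [-3.12, 3.12], [-1.05, 2.28], [0.14, 2.33], [-1.42, 4.57], [0.1, 2.73], [-2.68, 2.68]. Speed limits (rad/s): [2.57, 2.57, 3.14, 3.14, 3.14, 3.14].

## Interface

Orientations are given as a rotation vector (axis times angle).
In Python, from bench import manip, cams, models gives the robot as it stands.
- The arm moves only by the tool move_arm, never from a script. Its argument "increments" is a list of rows, each a list of 5 numbers: the shift along the tool's x, y, z in m, then the turn about the tool's z in rad, then the gripper's target within -1 to 1 (shut at 1, half-way at 0, fully open at -1). A call has 1 to 8 rows; each row is the pose to reach, as a shift and turn from the pose commanded when the call began, along the tool's axes at that moment; what a row does not reach only later rows make up. A row lasts 1/10 s, in which the tool goes at most 50 mm and 8.59 degrees, less where a joint would pass 70% of its speed; a pose out of reach is approached as far as the arm can. A call with a gripper value outside its range is refused whole. The fingers move at their own pace and stop on an object; "newtons" is the grip in N (left out, the last holds). Time passes only in rows, so rows that repeat a pose let the fingers close. It gives the time, the measured TCP pose, the force and the opening at its end, in the units of the state.
- manip.get_obs(): the state, without advancing time (a new reading comes with each control period).
- cams.capture(name): name is "scene" or "top"; returns a dict with "frame" (384x512x3 uint8, red, green, blue), "fovy" (degrees; the focal length in pixels is half the picture's height over the tangent of half this angle, whatever the lens; pixels are square), "cx", "cy" (the principal point, pixels), "dist" ([k1, k2, p1, p2, k3] as OpenCV has them; the pictures are not rectified), "R" (3x3) and "t" (3): a world point X has camera coordinates R X + t. Camera axes: x right, y down, z forward; pixel columns grow to the right and rows downward; lengths in m; the calibration is good to about 2 mm. A picture is of the moment at which its call begins. There is no depth.
- manip.job_done(): hands the job in, once; it reports no verdict.
Trained networks look in a picture, given as the dict that the camera call returned (one of the last four; its "shot" number tells which), for a name from the list of things; names that differ only in an ending like _2 or _b are one class to them, and where a whole thing is asked for, a point or a joint stands for the part that bears it (a point fixed in the world has none). Each returns a list of dicts, best first, with "score" (0 to 1); they miss things now and then, are a little off and sometimes report something else, mostly with a low value. They report only what shows in the picture. A call takes as long as a camera call. They do not tell look-alikes from the thing itself.
- models.regions_of(thing, picture): "region" (384x512 bool, what is visible of it) and "box" ([left, top, right, bottom] in pixels, round what is visible of it).
The state is a dict: "time": time; "qpos": joint angles; "qd": joint speeds; "joint_torque": joint torques, N m; "eef_pos": TCP position; "eef_rot": TCP orientation; "ft_force": force on the tool from outside, world axes, zero at the start; "ft_torque": the same for the moment, N m; "opening": opening from 0.0 (shut) to 1.0 (fully open).
Only numpy, scipy, OpenCV 4.12 (cv2) and the standard library are available. Lean on these libraries where they do the work, as an engineer would, in place of code of your own. Each camera call takes 0.05 s, during which the arm holds its last target. There are 200 camera calls.

## Task

Check the springs of the jeweller's tilt plate: with the fingertips press down the corner of the blue plate that carries the round brass pad, pushing on the pad, until the upright black pointer stands at the red mark on the scale; do not push it past the mark, and keep it there for a second. Then let the plate spring all the way back up and move clear. Only the pad needs touching: pick nothing up and leave the other things on the bench where they lie.

Things in the scene. Friction and masses are not known exactly. Their poses are not given: they have to be found in the camera images.
- mount: fixed tilt mount: aluminium base 170 x 170 x 10 mm, with a blue spring-backed plate (120 x 130 x 8 mm) above it and a white upright scale at one edge. Origin on the bench surface under the plate; x runs from the pad's end of the plate to the scale, y from the hinge edge to the pad's edge, z up. It cannot move, but stands elsewhere and turned otherwise (up to 0.5 rad) in each run.
- tilt_plate (a joint): tilt of the blue plate, rad: 0 = sprung up level, grows as the pad's corner is pressed down, hard stop at 0.28. The hinge line runs along the mount's x at y = -55 mm, 55 mm above the bench. Springs push the plate up: at the pad it takes about 3 to 4 N to start it and 10 N at 0.2 rad.
- pad_top (a point): centre of the top face of the round brass press pad (tilt_plate_c0 in the rules), 67 mm above the bench with the plate up. The pad is 30 mm across and 8 mm high, fixed on the blue plate's corner away from hinge and scale, its centre 106 mm from the hinge line (x = -42, y = +51 mm in the mount's frame). It goes down about 10.6 mm per 0.1 rad.
- pointer_tip (a point): tip of the black upright pointer, a blade 4 to 6 mm wide fixed to the plate, 170 mm above its hinge line, in front of the white scale (on the side away from the pad). As the plate is pressed the tip swings in the mount's +y direction by 170 mm x sin(tilt). Its axes are those of the plate.
- mark_point (a point): the red mark, a fixed clip over the scale's top edge; this point lies on the middle line of its 5 mm wide tongue, at the height of the pointer's tip. Axes as the mount's. It stands 16 to 35 mm to the mount's +y from where the pointer rests, different in each run. The pointer is at the mark when the tip's y in this frame is 0 (negative before it, positive past it).
- scale_top (a point): middle of the top edge of the fixed white scale board (100 mm along the mount's y, 4 mm thick), 245 mm above the bench; its black ticks are 5 mm apart
- chuck_top (a point): top of the steel chuck (48 mm across) with a ring, fixed on the plate; 104 mm above the bench with the plate up
- tin: loose green round tin, 59 mm across, 28 mm high, origin at the centre of its underside; leave alone
- bangle: loose steel bangle lying flat, 66 mm across, 14 mm high, origin at the centre of its underside; leave alone
- ring_clamp: loose wooden ring clamp with a brass band, 85 x 27 x 22 mm, origin at the centre of its underside; leave alone
- dividers: loose black dividers lying flat, 150 mm long (along their x) and 60 mm wide, 12 mm high, origin near the middle of the underside; leave alone
Things that resemble listed ones, but are neither listed nor needed, are in the scene too. There is more than one size of the mount; the job needs the larger.

How it is judged:
By the outcome, as a careful person would: the job done as asked, in the order asked, and still so for the second after the job is handed in, with the robot touching nothing.
It also fails if it takes over 35 s, if anything falls off the work surface, if the arm or the gripper's body presses on something with over 40 N, if the wrist force passes 120 N, or if a joint passes its speed limit or range.

## Working session

There is one attempt and no reset: what is moved stays moved. The work goes in short steps, Python scripts to look and compute and a tool call to move; the robot and the scene stay as the last step left them, time stands still between calls to the robot, and variables do not carry over. Pictures are saved under pics/ and viewed, about 8 in all and at most 12, crops included, and the job is handed in when it is done.

Besides the shell and the picture viewer there is one more tool, called after "Request:" by a JSON object that holds its "name" and its "arguments", one argument or row to a line. move_arm: Moves the arm, as the interface text tells. Its arguments: {"type":"object","properties":{"increments":{"type":"array"},"newtons":{"type":"number"}},"required":["increments"]}

```bash
mkdir -p pics; ls
cat > h.py <<'E'
import numpy as np, cv2
from bench import manip, cams, models
def K(p):
    f=192/np.tan(np.radians(p['fovy'])/2); return np.array([[f,0,p['cx']],[0,f,p['cy']],[0,0,1]])
def proj(p,X):
    return cv2.projectPoints(np.array(X,float).reshape(-1,3),cv2.Rodrigues(np.array(p['R']))[0],np.array(p['t'],float),K(p),np.array(p['dist'],float))[0].reshape(-1,2)
def ray(p,uv):
    n=cv2.undistortPoints(np.array(uv,float).reshape(-1,1,2),K(p),np.array(p['dist'],float)).reshape(-1,2)
    R=np.array(p['R']);t=np.array(p['t']);d=np.c_[n,np.ones(len(n))]@R
    return -R.T@t,d
def atz(p,uv,z):
    c,d=ray(p,uv); return c+d*((z-c[2])/d[:,2])[:,None]
E
python3 - <<'E'
from h import *
a=cams.capture('scene');b=cams.capture('top')
for n,p in (('scene',a),('top',b)):
    cv2.imwrite(f'pics/{n}0.png',cv2.resize(p['frame'][:,:,::-1],(800,600),interpolation=cv2.INTER_CUBIC))
    print(n,'campos',-np.array(p['R']).T@np.array(p['t']),p['fovy'])
    for th in ('mount','tilt_plate','pad_top','pointer_tip','chuck_top'):
        for r in models.regions_of(th,p)[:4]:
            ys,xs=np.nonzero(r['region']); print(th,round(r['score'],2),np.round(r['box']),xs.mean().round(1),ys.mean().round(1),len(xs))
E
```

```text
pics
scene campos [ 0.80024123 -0.52525463  0.90750042] 47.566310189977045
mount 0.86 [206. 190. 284. 289.] 245.1 248.8 4972
mount 0.64 [ 97. 208. 165. 276.] 130.5 248.5 2707
tilt_plate 0.86 [102. 222. 151. 261.] 124.5 242.9 1145
tilt_plate 0.75 [206. 209. 277. 268.] 241.8 237.4 2662
pad_top 0.91 [101. 222. 150. 264.] 124.9 243.6 1165
pad_top 0.61 [208. 210. 278. 266.] 241.2 237.2 2622
pointer_tip 0.73 [209. 209. 277. 264.] 240.3 237.0 2560
pointer_tip 0.62 [102. 222. 150. 260.] 123.4 242.6 1037
chuck_top 0.87 [105. 224. 148. 260.] 123.3 242.8 1056
chuck_top 0.77 [209. 208. 275. 268.] 240.7 237.3 2572
top campos [0.40217393 0.01208795 1.32062835] 46.6934147445222
mount 0.89 [236. 159. 306. 236.] 272.2 200.8 3643
mount 0.85 [288. 259. 342. 316.] 314.0 285.4 1744
mount 0.65 [240. 168. 298. 233.] 270.4 206.2 1997
tilt_plate 0.67 [243. 171. 298. 236.] 270.5 206.4 1911
tilt_plate 0.59 [295. 271. 336. 308.] 314.5 290.5 941
pad_top 0.96 [296. 273. 334. 310.] 314.5 290.3 969
pad_top 0.78 [246. 171. 297. 232.] 270.7 206.5 1891
pad_top 0.27 [243. 139. 252. 169.] 250.5 151.5 252
pointer_tip 0.66 [243. 169. 298. 235.] 270.6 206.4 1912
pointer_tip 0.59 [295. 274. 332. 307.] 314.9 290.3 930
chuck_top 0.88 [295. 272. 335. 311.] 314.6 290.1 981
chuck_top 0.64 [245. 177. 297. 229.] 270.6 206.4 1880
```

View pics/scene0.png

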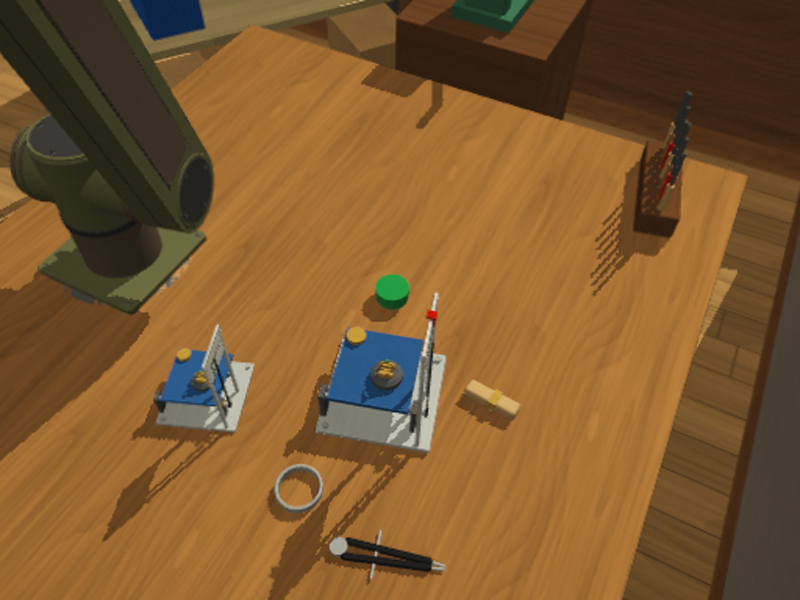

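Run:
```python
import cv2
a=cv2.imread('pics/scene0.png');b=cv2.imread('pics/top0.png')
s=600/800
def crop(im,x0,y0,x1,y1,w): k=800/512; return cv2.resize(im[int(y0*k):int(y1*k),int(x0*k):int(x1*k)],(w,600),interpolation=cv2.INTER_CUBIC)
cv2.imwrite('pics/crop.png',cv2.hconcat([crop(a,190,180,295,300,400),crop(b,225,145,320,265,400)]))
```

```text
(no output)
```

View pics/top0.png

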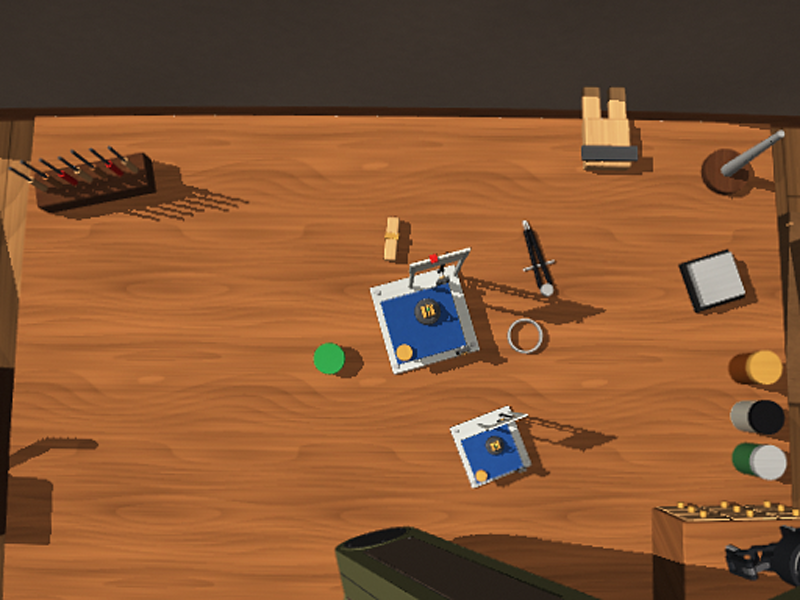

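View pics/crop.png

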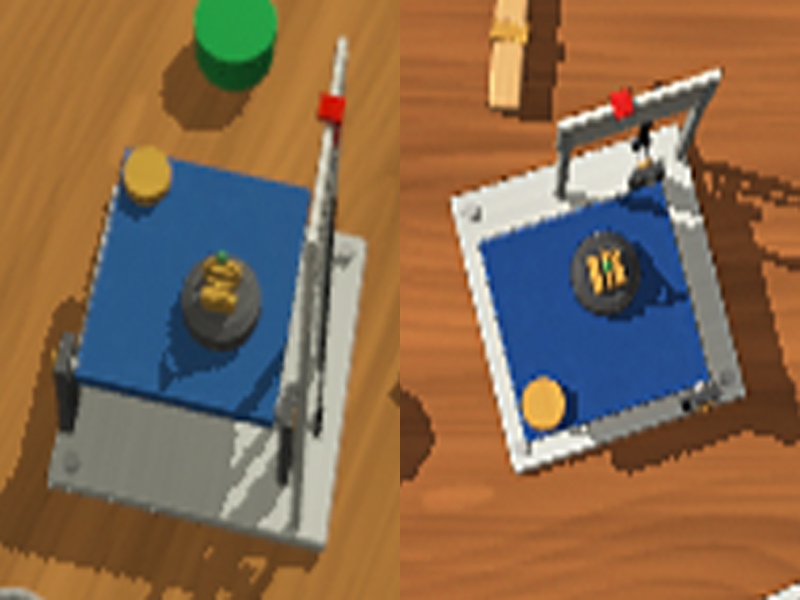

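Candidates for the mount: the larger one at top (425,320) in the 800 px picture and the smaller one at (490,447). The larger one is the job's. For the pad, that gives the brass disc at (404,352) on the large mount; the one at (482,476) belongs to the small mount. The crop confirms the large mount's pad at the corner away from the hinge and scale. Next I'll measure it.

```bash
cat > fit.py <<'E'
from h import *
def blob(p,box,kind):
    h=cv2.cvtColor(p['frame'],cv2.COLOR_RGB2HSV).astype(int); H,S,V=h[...,0],h[...,1],h[...,2]
    if kind=='pad': m=(H>14)&(H<28)&(S>110)&(V>140)
    if kind=='red': m=((H<6)|(H>174))&(S>190)&(V>120)
    if kind=='blue': m=(H>100)&(H<120)&(S>130)
    M=np.zeros(m.shape,bool);x0,y0,x1,y1=box;M[y0:y1,x0:x1]=m[y0:y1,x0:x1]
    n,l,st,c=cv2.connectedComponentsWithStats(M.astype(np.uint8)); i=1+np.argmax(st[1:,4]); return l==i,c[i],st[i]
def tri(views):
    A=np.zeros((3,3));b=np.zeros(3)
    for p,uv in views:
        c,d=ray(p,uv);d=d[0]/np.linalg.norm(d[0]);P=np.eye(3)-np.outer(d,d);A+=P;b+=P@c
    X=np.linalg.solve(A,b); return X,[np.round(proj(p,X)[0]-uv,2) for p,uv in views]
E
python3 - <<'E'
from fit import *
a=cams.capture('scene');b=cams.capture('top')
pa=blob(a,(215,205,242,225),'pad');pb=blob(b,(245,212,272,235),'pad')
ra=blob(a,(265,190,285,215),'red');rb=blob(b,(268,155,290,175),'red')
for q in (pa,pb,ra,rb): print(q[1],q[2])
print('pad',tri([(a,pa[1]),(b,pb[1])]));print('red',tri([(a,ra[1]),(b,rb[1])]))
print('pad z.067',atz(a,pa[1],.065),atz(b,pb[1],.065))
print('red top z.246',atz(b,rb[1],.246))
for p,box in((a,(200,200,290,275)),(b,(235,165,310,240))):
    m=blob(p,box,'blue')[0];ys,xs=np.nonzero(m);h=cv2.convexHull(np.c_[xs,ys].astype(np.int32));W=atz(p,h.reshape(-1,2).astype(float),.059)[:,:2]
    r=cv2.minAreaRect(W.astype(np.float32)*1000);print('plate',r)
# overview: big crops of pointer/scale
cv2.imwrite('pics/c2.png',cv2.hconcat([cv2.resize(a['frame'][180:295,255:295,::-1],(240,600)),cv2.resize(b['frame'][150:206,255:307,::-1],(556,600))]))
E
```

```text
[225.9112628  210.94197952] [215 205  27  20 293]
[258.45121951 225.20731707] [254 220  10  11  82]
[276.28571429 200.85714286] [273 199   7   5  28]
[277.125 165.   ] [275 163   5   6  24]
pad (array([ 0.47200182, -0.00413868,  0.07634458]), [array([ 0.38, -0.05]), array([0.18, 0.26])])
red (array([ 0.6118002 , -0.04580838,  0.24677693]), [array([-0.35,  0.05]), array([-0.14, -0.24])])
pad z.067 [[0.46679213 0.00242528 0.065     ]] [[ 0.47338071 -0.00376285  0.065     ]]
red top z.246 [[ 0.61135644 -0.04619952  0.246     ]]
plate ((529.2220458984375, -40.536399841308594), (118.11546325683594, 130.42051696777344), 16.154102325439453)
plate ((527.8809814453125, -37.46527862548828), (119.6010971069336, 128.63116455078125), 16.389907836914062)
```

View pics/c2.png

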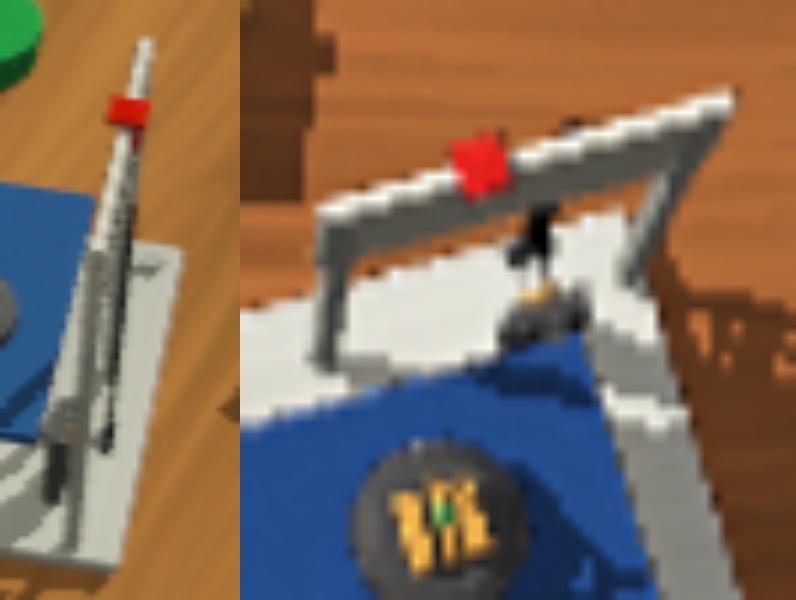

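Run:
```python
from fit import *
a=cams.capture('scene');b=cams.capture('top')
pc=lambda x,y:(255+(x-240)*52/556-.5,150+y*56/600-.5)
sc=atz(b,[pc(320,210),pc(735,94)],.245);print('scale ends',sc, np.linalg.norm(sc[1]-sc[0]),np.arctan2(*(sc[0]-sc[1])[[0,1]]))
yaw=.284; o=np.array([.5285,-.039])
R=np.array([[np.cos(yaw),np.sin(yaw)],[-np.sin(yaw),np.cos(yaw)]])
L=lambda X:np.round(R@(np.array(X)[:2]-o)*1000,1)
print('local scale ends',L(sc[0]),L(sc[1]),'mid',L(sc.mean(0)))
print('red',L([.6118,-.0458]),'dark spot',L(atz(b,[pc(572,125)],.225)[0]),L(atz(b,[pc(572,125)],.21)[0]))
m=blob(b,(254,219,265,232),'pad')[1];print('pad',L(atz(b,[m],.067)[0]))
m=blob(a,(221,208,235,222),'pad');print(m[2],'pad scene',L(atz(a,[m[1]],.066)[0]))
m=blob(b,(300,295,315,312),'pad')[1];print('small pad world',atz(b,[m],.045))
o=manip.get_obs();print(o['eef_pos'],o['eef_rot'],o['ft_force'],cv2.Rodrigues(np.array(o['eef_rot']))[0].round(3),manip.grasp_offset)
```

```text
scale ends [[ 0.60093778 -0.0090784   0.245     ]
 [ 0.6290389  -0.10463711  0.245     ]] 0.09960491582080905 -0.286009228538337
local scale ends [77.9  8.4] [ 78.1 -91.2] mid [ 78.  -41.4]
red [ 78.1 -29.9] dark spot [ 84.8 -55.4] [ 87.4 -57.4]
pad [-43.1  49.3]
[221 208  14  11 122] pad scene [-42.2  52.3]
small pad world [[ 0.25305727 -0.14505483  0.045     ]]
[ 0.1752661  -0.54761611  0.23131305] [-2.53752016e+00  1.85212908e+00  4.72078136e-05] [-0.10860483 -0.89379547  0.33867157] [[ 0.305 -0.952 -0.   ]
 [-0.952 -0.305  0.   ]
 [-0.    -0.    -1.   ]] 0.0187
```

Request:
{"name": "move_arm", "arguments": {
  "increments": [
    [0,0,-0.05,0,1],
    [0,0,-0.08,0,1]
  ],
  "newtons": 40
}}

```text
time: 1.0
eef_pos: [0.1753, -0.5478, 0.313]
eef_rot: [2.537, -1.852, 0.001]
ft_force: [0.6, -1.0, 0.1]
opening: 0.696
```

Request:
{"name": "move_arm", "arguments": {
  "increments": [
    [-0.023,-0.031,0,0,1],
    [-0.046,-0.063,0,0,1],
    [-0.07,-0.094,0,0,1],
    [-0.093,-0.126,0,0,1],
    [-0.116,-0.157,0,0,1],
    [-0.139,-0.189,0,0,1],
    [-0.162,-0.22,0,0,1],
    [-0.186,-0.252,0,0,1]
  ]
}}

```text
time: 1.8
eef_pos: [0.3593, -0.2924, 0.3115]
eef_rot: [2.537, -1.853, 0.001]
ft_force: [1.2, 0.1, -0.4]
opening: -0.001
```

Request:
{"name": "move_arm", "arguments": {
  "increments": [
    [-0.03,-0.025,0,0,1],
    [-0.061,-0.05,0,0,1],
    [-0.091,-0.074,0,0,1],
    [-0.122,-0.099,0,0,1],
    [-0.152,-0.124,0,0,1],
    [-0.182,-0.149,0,0,1],
    [-0.213,-0.173,0,0,1],
    [-0.243,-0.198,0,0,1]
  ]
}}

```text
time: 2.6
eef_pos: [0.4733, -0.0002, 0.3116]
eef_rot: [-2.538, 1.852, -0.001]
ft_force: [1.6, -0.6, -0.1]
opening: 0.002
```

```bash
cat > tgt.py <<'E'
from h import *
def tool(dw):
    o=manip.get_obs();return np.round(cv2.Rodrigues(np.array(o['eef_rot']))[0].T@np.array(dw),4)
o=manip.get_obs();print(o['time'],o['eef_pos'],o['ft_force'],o['opening'])
print('to pad',tool(np.array([.4734,-.0019,.067])-o['eef_pos']))
E
python3 tgt.py
```

```text
2.6 [ 4.73274750e-01 -2.24160039e-04  3.11562081e-01] [ 1.60323038 -0.57677799 -0.10588639] 0.0020043315573459518
to pad [0.0016 0.0005 0.2446]
```

Request:
{"name": "move_arm", "arguments": {
  "increments": [
    [0.0016,0.0005,0.03,0,1],
    [0.0016,0.0005,0.065,0,1],
    [0.0016,0.0005,0.1,0,1],
    [0.0016,0.0005,0.135,0,1],
    [0.0016,0.0005,0.165,0,1],
    [0.0016,0.0005,0.195,0,1],
    [0.0016,0.0005,0.22,0,1],
    [0.0016,0.0005,0.22,0,1]
  ]
}}

```text
time: 3.4
eef_pos: [0.4704, -0.0033, 0.0886]
eef_rot: [2.535, -1.85, -0.009]
ft_force: [-1.4, 0.2, 0.7]
opening: 0.003
```

```bash
python3 tgt.py
cat > look.py <<'E'
import sys
from fit import *
a=cams.capture('scene');b=cams.capture('top');n=sys.argv[1]
np.savez(f'pics/{n}.npz',a=a['frame'],b=b['frame'])
cv2.imwrite(f'pics/{n}.png',cv2.hconcat([cv2.resize(a['frame'][180:290,205:295,::-1],(400,489),interpolation=cv2.INTER_CUBIC),cv2.resize(b['frame'][150:238,240:312,::-1],(400,489),interpolation=cv2.INTER_CUBIC)]))
E
python3 look.py l1
```

```text
3.4 [ 0.47037578 -0.00331934  0.08863493] [-1.38438617  0.1634238   0.69153025] 0.0033819331165505667
to pad [-0.0004 -0.0035  0.0216]
```

View pics/l1.png

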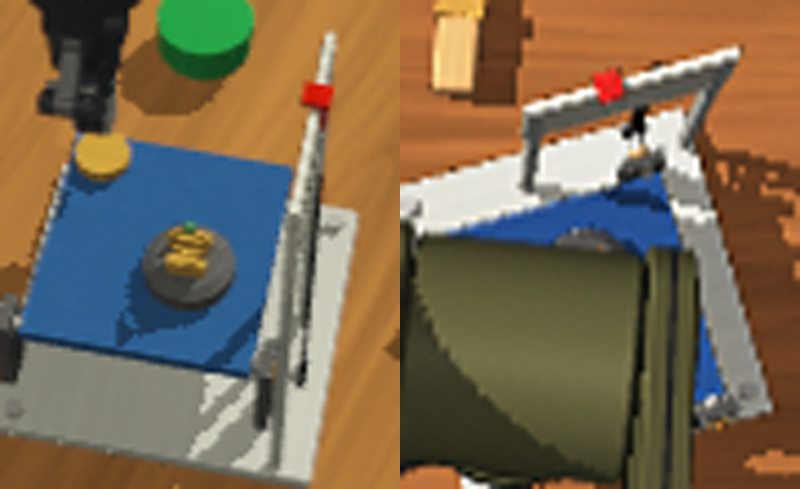

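Request:
{"name": "move_arm", "arguments": {
  "increments": [
    [0,0,0.004,0,1],
    [0,0,0.008,0,1],
    [0,0,0.012,0,1],
    [0,0,0.015,0,1],
    [0,0,0.015,0,1],
    [0,0,0.015,0,1]
  ]
}}

```text
time: 4.1
eef_pos: [0.473, -0.0035, 0.0763]
eef_rot: [2.538, -1.852, -0.0]
ft_force: [-0.2, 0.3, -0.3]
opening: -0.001
```

```bash
python3 tgt.py
```

```text
4.1 [ 0.47302617 -0.00353738  0.07630296] [-0.21028868  0.26138192 -0.34140037] -0.0006550684601079315
to pad [-0.0014 -0.0009  0.0093]
```

Request:
{"name": "move_arm", "arguments": {
  "increments": [
    [-0.001,-0.001,0.003,0,1],
    [-0.001,-0.001,0.006,0,1],
    [-0.001,-0.001,0.0085,0,1],
    [-0.001,-0.001,0.0085,0,1],
    [-0.001,-0.001,0.0085,0,1]
  ]
}}

```text
time: 4.6
eef_pos: [0.4736, -0.0023, 0.0676]
eef_rot: [2.537, -1.852, -0.001]
ft_force: [0.3, -0.3, 0.6]
opening: 0.0
```

Request:
{"name": "move_arm", "arguments": {
  "increments": [
    [0,0,0.001,0,1],
    [0,0,0.001,0,1]
  ]
}}

```text
time: 4.8
eef_pos: [0.4738, -0.0023, 0.067]
eef_rot: [-2.537, 1.852, -0.0]
ft_force: [-0.6, -0.1, 4.0]
opening: 0.0
```

Request:
{"name": "move_arm", "arguments": {
  "increments": [
    [0,0,0.001,0,1],
    [0,0,0.001,0,1]
  ]
}}

```text
time: 5.0
eef_pos: [0.4739, -0.0022, 0.066]
eef_rot: [-2.537, 1.852, -0.0]
ft_force: [0.5, 0.3, 4.2]
opening: -0.002
```

Request:
{"name": "move_arm", "arguments": {
  "increments": [
    [0,0,0.001,0,1],
    [0,0,0.001,0,1]
  ]
}}

```text
time: 5.2
eef_pos: [0.4738, -0.0021, 0.0649]
eef_rot: [-2.537, 1.852, -0.0]
ft_force: [0.2, 1.5, 4.4]
opening: -0.002
```

Request:
{"name": "move_arm", "arguments": {
  "increments": [
    [0,0,0.002,0,1],
    [0,0,0.004,0,1],
    [0,0,0.006,0,1],
    [0,0,0.008,0,1],
    [0,0,0.0095,0,1],
    [0,0,0.0095,0,1],
    [0,0,0.0095,0,1]
  ]
}}

```text
time: 5.9
eef_pos: [0.4737, -0.0018, 0.0555]
eef_rot: [-2.537, 1.852, 0.001]
ft_force: [-1.4, 1.7, 7.5]
opening: -0.001
```

```bash
python3 look.py l2
python3 - <<'E'
import numpy as np,cv2
c=lambda n:[cv2.resize(np.load(f'pics/{n}.npz')[k][y0:y1,x0:x1,::-1],(400,600)) for k,(x0,y0,x1,y1) in (('a',(265,188,293,230)),('b',(258,152,300,215)))]
l1,l2=c('l1'),c('l2')
cv2.imwrite('pics/cmp.png',cv2.hconcat([cv2.resize(x,(200,600)) if 0 else x for x in (l2[0],l2[1])]))
d=np.load('pics/l1.npz');e=np.load('pics/l2.npz')
for k in 'ab':
    m=np.abs(d[k].astype(int)-e[k]).sum(2)
    print(k);x0,y0,x1,y1=((264,188,292,272) if k=='a' else (264,150,310,190)); ys,xs=np.nonzero(m[y0:y1,x0:x1]>45)
    for y in np.unique(ys): print(y+y0,(xs[ys==y]+x0).tolist())
E
```

```text
a
211 [278]
212 [278, 279]
213 [278]
214 [277, 278]
215 [277, 278]
216 [264, 265, 266, 277, 278]
217 [264, 265, 266, 267, 268, 269, 270, 277, 278]
218 [264, 265, 266, 267, 268, 269, 270, 277, 278]
219 [264, 265, 266, 267, 268, 269, 270, 276, 277, 278]
220 [266, 267, 268, 269, 270, 276, 278]
221 [270, 276, 277, 278]
222 [276, 277, 278]
223 [270, 274, 276, 277]
224 [269, 270, 276, 277]
225 [269, 273, 276, 277]
226 [269, 273, 276, 277, 278]
227 [269, 273, 275, 276, 277]
228 [268, 269, 275, 276, 277]
229 [268, 275, 276, 277]
230 [268, 275, 276, 277]
231 [268, 269, 273, 275, 276]
232 [268, 269, 275, 276]
233 [267, 268, 275, 276]
234 [267, 272, 275, 276]
235 [267, 272, 275, 276]
236 [267, 272, 275, 276]
237 [267, 274, 275, 276]
238 [266, 274, 275, 276]
239 [274, 275, 276]
240 [266, 274, 275]
241 [275]
242 [265, 266, 274, 275]
243 [265, 275]
244 [265, 275]
245 [265, 274, 275]
247 [275]
248 [264, 275]
249 [264, 274]
250 [273, 274]
251 [264]
252 [274]
253 [273, 274]
254 [274]
256 [272, 273]
257 [274]
259 [272, 273]
b
161 [285, 286, 287]
162 [285, 286]
163 [279]
169 [281, 282, 283, 284]
170 [280, 281, 282, 283, 284]
171 [280, 281, 282, 283]
172 [280, 281, 282, 283]
173 [280, 281]
174 [283]
175 [281]
181 [284, 285]
182 [308, 309]
183 [276, 278, 287, 305, 308, 309]
184 [272, 274, 276, 284, 309]
185 [269, 271, 272, 274, 275, 276, 284, 288]
186 [265, 266, 267, 268, 269]
187 [264, 265, 288]
188 [264]
189 [294]
```

View pics/cmp.png

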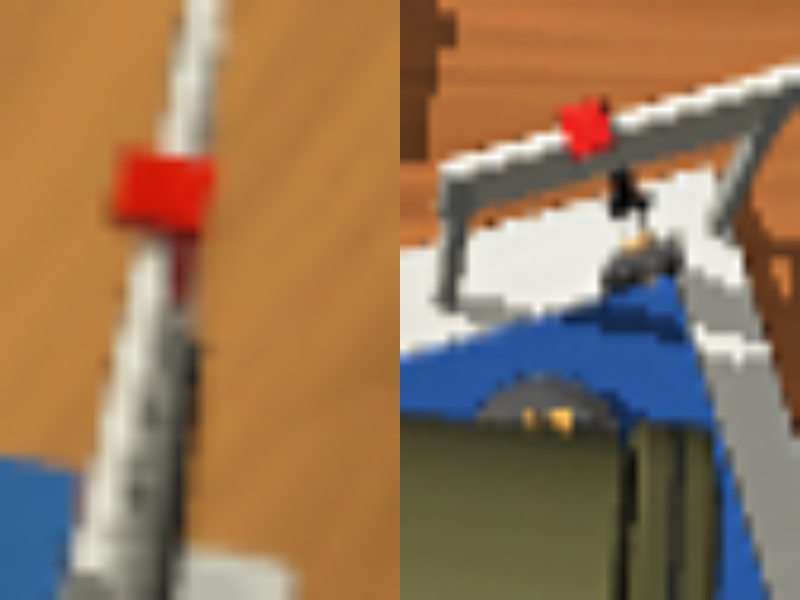

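```bash
cat > ptr.py <<'E'
import sys
from fit import *
a=cams.capture('scene');b=cams.capture('top')
yaw=.285;o=np.array([.5285,-.039])
R=np.array([[np.cos(yaw),-np.sin(yaw)],[np.sin(yaw),np.cos(yaw)]])
W=lambda l:np.r_[R@np.array(l[:2])/1000+o,l[2]/1000]
print('clip top at y=-30: scene',proj(a,W((78,-30,247)))[0].round(1),'top',proj(b,W((78,-30,247)))[0].round(1))
for y in (-55,-40,-37,-35,-33,-31,-29,-27):
    s=(y+55)/170;z=55+170*np.sqrt(1-s*s)
    print(y,'tilt %.3f'%np.arcsin(s),'scene',proj(a,W((84,y,z)))[0].round(1),'top',proj(b,W((84,y,z)))[0].round(1))
for n in sys.argv[1:]:
    d=np.load(f'pics/{n}.npz');print(n)
    for v in range(198,226): print(v,' '.join('%3d,%3d'%tuple(d['a'][v,u,:2]) for u in range(273,282)))
    print('top')
    for v in range(157,176): print(v,' '.join('%3d,%3d'%tuple(d['b'][v,u,:2]) for u in range(273,290)))
E
python3 ptr.py l1 l2
```

```text
clip top at y=-30: scene [275.9 200.8] top [277.  164.7]
-55 tilt 0.000 scene [276.3 218.4] top [285.4 161.5]
-40 tilt 0.088 scene [277.5 212.5] top [279.7 163.2]
-37 tilt 0.106 scene [277.8 211.3] top [278.5 163.5]
-35 tilt 0.118 scene [277.9 210.6] top [277.8 163.7]
-33 tilt 0.130 scene [278.1 209.9] top [277. 164.]
-31 tilt 0.142 scene [278.2 209.1] top [276.2 164.2]
-29 tilt 0.154 scene [278.4 208.4] top [275.4 164.4]
-27 tilt 0.165 scene [278.5 207.7] top [274.7 164.7]
l1
198 183, 94 196, 82 196, 99 214,169 227,217 176,167 154,120 174,121 180,124
199 190, 81 204, 32 209, 23 210, 26 212, 31 203, 58 210, 61 191,116 182,124
200 204, 70 207, 23 207, 25 209, 26 216, 29 218, 34 215, 30 192,116 181,125
201 206, 57 207, 25 207, 23 208, 25 215, 28 212, 27 199, 52 185,115 177,121
202 200, 41 204, 23 203, 20 205, 24 207, 26 215, 30 186, 72 177,114 174,119
203 128, 49 127, 35 132, 25 164, 25 184, 26 204, 25 171, 87 170,114 173,118
204 171,112 157,106 125, 79 110, 56  99, 28 101, 21 169, 91 173,113 176,120
205 185,127 168,130 162,154 125,111 104, 45 113, 60 165,110 176,122 181,125
206 183,12
[... 8268 characters left out ...]

171  85, 87 104, 90 125, 94 147,100 171,104 178,107 179,107  69, 38   0,  0  89, 67 244,218 241,236 235,236 232,231 240,242 234,235 236,235
172 168,103 172,102 172,102 175,101 179, 99 150,101 207,161  64, 57   0,  0  29, 22 111, 99 157,158 240,241 234,234 232,231 232,231 233,232
173 175, 96 130, 66 188,143 230,210 234,231 237,236 199,192  19, 19   3,  3  37, 37   0,  0 169,168 239,238 234,233 234,233 233,233 237,236
174 240,242 231,231 232,231 235,236 236,238 239,239 240,239  40, 39  64, 63 209,205 105,104 241,240 239,238 235,234 235,233 234,234 237,236
175 238,239 236,236 235,234 234,233 233,233 235,235 239,239 228,226 225,222 237,234 128,126 246,245 238,238 237,236 236,234 233,233 237,237
```

Request:
{"name": "move_arm", "arguments": {
  "increments": [
    [0,0,0.001,0,1],
    [0,0,0.002,0,1],
    [0,0,0.0032,0,1],
    [0,0,0.0032,0,1],
    [0,0,0.0032,0,1]
  ]
}}

```text
time: 6.6
eef_pos: [0.4737, -0.0018, 0.0525]
eef_rot: [-2.537, 1.852, 0.0]
ft_force: [-1.1, 2.8, 8.2]
opening: 0.0
```

```bash
python3 look.py l3; python3 ptr.py l3 | sed -n '/l3/,$p' | awk '/top/{t=1} !t||/^16/{print} '|sed -n '6,24p;30,45p'
python3 - <<'E'
import numpy as np,cv2
d=np.load('pics/l3.npz')
cv2.imwrite('pics/z3.png',cv2.hconcat([cv2.resize(d['a'][194:224,266:286,::-1],(400,600),interpolation=0),cv2.resize(d['b'][156:180,268:292,::-1],(400,600),interpolation=0)]))
E
```

```text
202 201, 43 204, 19 204, 24 206, 26 207, 24 215, 27 186, 72 177,116 175,120
203 128, 49 128, 35 133, 27 165, 27 185, 27 205, 25 172, 87 170,114 174,119
204 172,112 157,107 125, 79 110, 56  98, 27 101, 20 169, 91 173,113 176,121
205 185,128 168,130 163,154 126,111 104, 44 114, 60 166,111 177,123 182,125
206 184,126 193,173 223,220 158,151 101, 37 131, 68 169,112 180,124 183,125
207 182,126 214,207 229,227 156,150  98, 30 124, 83 171,119 182,125 184,126
208 161,110 214,207 230,228 170,156 109, 48 136, 94 176,121 183,126 184,128
209 178,131 218,212 213,210 143,133 100, 80 139,110 174,121 183,125 187,129
210 169,141 216,211 194,190 129,125 127,123  81, 80 108, 75 176,121 189,130
211 197,177 224,220 183,180 117,114  92, 90  48, 48 108, 75 178,123 187,129
212 217,210 231,229 170,167 104,100 106,104  57, 56 140, 94 182,125 184,126
213 214,208 229,227 173,171  99, 97  88, 87  47, 47 142, 94 179,124 182,125
214 215,208 210,207 153,150 127,124  93, 91  40, 40 141, 94 177,120 182,125
215 219,214 189,186 114,111 125,122  94, 93  40, 40 168,114 183,125 183,124
216 227,223 184,181  97, 95 122,120 
[... 1043 characters left out ...]

165 177,100 189,158 247, 33 234, 33 236, 39 233, 36 241, 29  91,105 156,158 173,169 123,119  88, 84  77, 73  87, 83  88, 84  90, 87  90, 87
166 254,255 255,255 255,156 235, 32 234, 36 237, 36 244, 32 116, 55  77, 78  86, 84  87, 85  90, 87  89, 86  89, 85  89, 87  88, 87  88, 87
167 177,175 157,162 150, 83 250, 36 248, 35 185, 19 151, 40  87, 61  89, 90  91, 88  91, 87  88, 87  88, 86  86, 85  84, 86  81, 84 124, 93
168  90, 86  79, 79  79, 80 144, 38 150, 82 106, 80  89, 83  86, 85  91, 91  89, 87  85, 85  82, 85 124, 93 121, 92 169,103 167,102 173,103
169  89, 87  90, 87  89, 89  82, 79  84, 90  85, 90  90, 91  93, 92  68, 69 133, 99 150,100 174,107 179,107 177,104 185,105 185,101 188,141
```

View pics/z3.png

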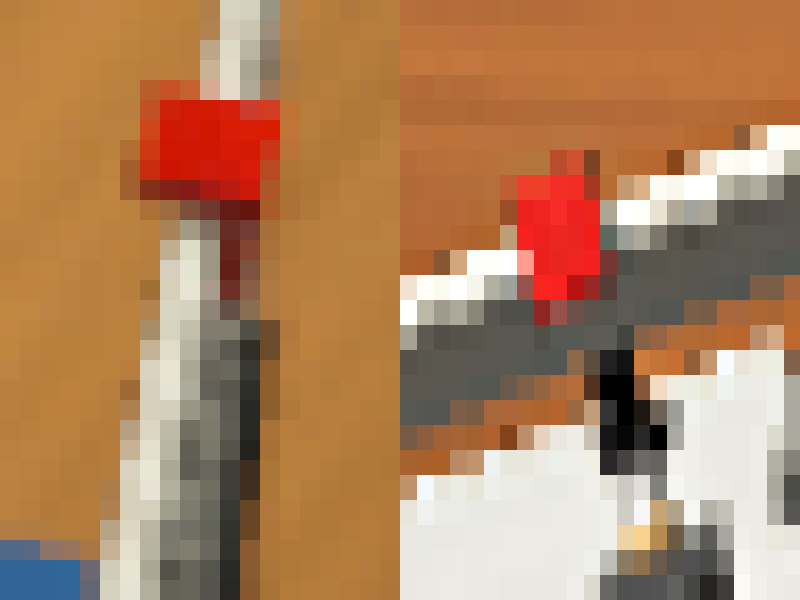

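Request:
{"name": "move_arm", "arguments": {
  "increments": [
    [0,0,0.0004,0,1],
    [0,0,0.0008,0,1],
    [0,0,0.0012,0,1],
    [0,0,0.0012,0,1],
    [0,0,0.0012,0,1],
    [0,0,0.0012,0,1]
  ]
}}

```text
time: 7.4
eef_pos: [0.4738, -0.0018, 0.0513]
eef_rot: [-2.537, 1.852, 0.0]
ft_force: [-2.6, 2.9, 8.2]
opening: -0.0
```

```bash
python3 look.py l4; python3 ptr.py l4 | sed -n '/l4/,/top/p' |sed -n '8,18p'
python3 - <<'E'
import numpy as np,cv2
d=np.load('pics/l4.npz')
cv2.imwrite('pics/z4.png',cv2.hconcat([cv2.resize(d['a'][194:224,266:286,::-1],(400,600),interpolation=0),cv2.resize(d['b'][156:180,268:292,::-1],(400,600),interpolation=0)]))
E
```

```text
204 173,113 158,107 125, 79 110, 56  99, 27 101, 22 169, 92 174,114 176,121
205 186,128 169,131 163,154 126,112 104, 45 114, 60 166,110 177,122 182,125
206 184,126 193,173 223,220 158,151 100, 38 129, 67 169,113 179,123 182,125
207 181,125 214,207 230,227 157,150  98, 28 124, 83 171,118 182,125 184,126
208 161,109 214,207 230,227 170,156 109, 48 135, 93 174,120 182,126 184,128
209 178,131 218,212 213,209 143,133  99, 79 110, 93 144,101 178,122 188,130
210 168,141 216,211 194,190 128,124 126,123  81, 79  75, 57 173,118 189,130
211 197,177 225,221 183,180 117,114  92, 90  60, 58 103, 71 177,122 187,129
212 216,210 231,229 169,166 103,100 106,104  58, 57 106, 71 178,122 184,127
213 214,208 229,227 174,171 100, 97 102,101  58, 58 143, 96 179,124 183,126
214 215,207 210,207 154,151 127,124  92, 91  41, 40 142, 95 178,121 182,125
```

View pics/z4.png

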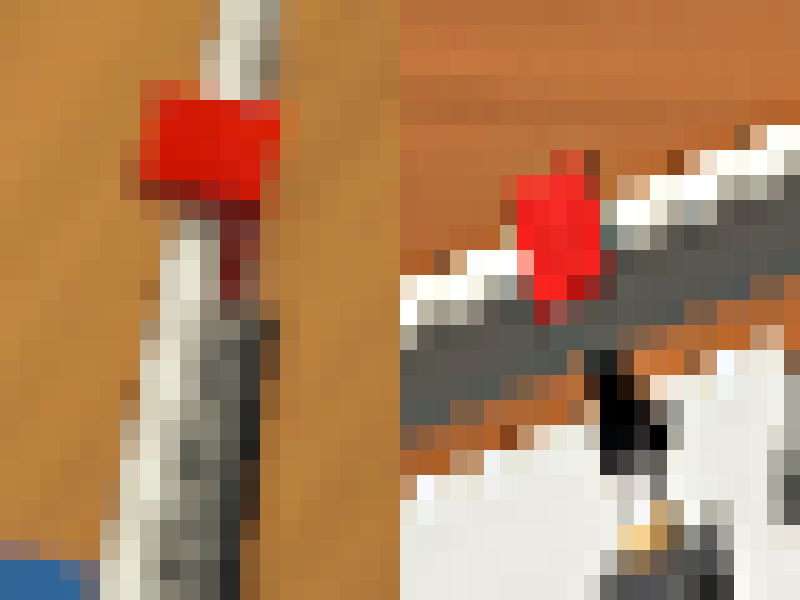

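Request:
{"name": "move_arm", "arguments": {
  "increments": [
    [0,0,0.0002,0,1],
    [0,0,0.0002,0,1],
    [0,0,0.0002,0,1],
    [0,0,0.0002,0,1],
    [0,0,0.0002,0,1],
    [0,0,0.0002,0,1],
    [0,0,0.0002,0,1],
    [0,0,0.0002,0,1]
  ]
}}

```text
time: 8.4
eef_pos: [0.4738, -0.0018, 0.0511]
eef_rot: [-2.537, 1.852, 0.0]
ft_force: [-0.9, 3.3, 9.1]
opening: 0.001
```

Request:
{"name": "move_arm", "arguments": {
  "increments": [
    [0,0,0,0,1],
    [0,0,0,0,1],
    [0,0,0,0,1],
    [0,0,0,0,1],
    [0,0,0,0,1],
    [0,0,0,0,1],
    [0,0,0,0,1],
    [0,0,0,0,1]
  ]
}}

```text
time: 9.2
eef_pos: [0.4737, -0.0018, 0.0511]
eef_rot: [-2.537, 1.852, 0.0]
ft_force: [-1.5, 3.1, 8.1]
opening: 0.001
```

```bash
python3 look.py l5; python3 ptr.py l5 | sed -n '/l5/,/top/p' |sed -n '11,15p'; python3 tgt.py
```

```text
207 182,125 214,206 230,227 157,150  97, 28 124, 84 171,119 182,125 184,126
208 161,110 214,207 230,227 170,156 108, 46 135, 92 174,119 182,126 184,128
209 178,131 218,212 212,209 143,134 100, 80 111, 93 116, 85 173,117 188,130
210 168,141 216,211 194,190 129,124 127,124  81, 79  71, 53 173,118 189,130
211 197,177 225,221 183,179 117,114  92, 90  60, 59 102, 71 177,121 187,129
9.4 [ 0.47378454 -0.00185663  0.05115265] [-0.35061613  2.66131118  8.40806696] 0.0003452539921846986
to pad [-0.0001  0.0004 -0.0158]
```

The pointer has stood at the mark for about 2 s. Now I'll release it slowly and move clear.

Request:
{"name": "move_arm", "arguments": {
  "increments": [
    [0,0,-0.003,0,1],
    [0,0,-0.006,0,1],
    [0,0,-0.009,0,1],
    [0,0,-0.012,0,1],
    [0,0,-0.015,0,1],
    [0,0,-0.018,0,1],
    [0,0,-0.022,0,1],
    [0,0,-0.03,0,1]
  ]
}}

```text
time: 10.2
eef_pos: [0.473, -0.0024, 0.0804]
eef_rot: [2.537, -1.851, -0.002]
ft_force: [0.9, -0.3, -0.1]
opening: 0.003
```

Request:
{"name": "move_arm", "arguments": {
  "increments": [
    [0,0,-0.02,0,1],
    [0,0,-0.045,0,1],
    [0,0,-0.075,0,1],
    [0,0,-0.11,0,1],
    [0,0,-0.145,0,1],
    [0,0,-0.18,0,1],
    [0,0,-0.2,0,1],
    [0,0,-0.2,0,1]
  ]
}}

```text
time: 11.0
eef_pos: [0.4757, -0.0026, 0.2844]
eef_rot: [-2.535, 1.85, -0.01]
ft_force: [0.5, -0.4, -0.1]
opening: -0.003
```

Request:
{"name": "move_arm", "arguments": {
  "increments": [
    [0,0,0,0,1],
    [0,0,0,0,1],
    [0,0,0,0,1],
    [0,0,0,0,1]
  ]
}}

```text
time: 11.4
eef_pos: [0.4731, -0.0023, 0.2795]
eef_rot: [2.536, -1.851, -0.003]
ft_force: [0.1, -0.2, -0.9]
opening: -0.002
```

```bash
python3 tgt.py; python3 look.py l6
python3 - <<'E'
import numpy as np
d=np.load('pics/l1.npz');e=np.load('pics/l6.npz')
m=np.abs(d['a'].astype(int)-e['a']).sum(2)[188:272,262:295];print('scale region changed px vs rest',(m>45).sum())
E
```

```text
11.4 [ 0.47307735 -0.0022732   0.2794913 ] [ 0.10578617 -0.21205917 -0.94804009] -0.0024788909389184253
to pad [-0.     -0.0009  0.2125]
scale region changed px vs rest 0
```

View pics/l6.png

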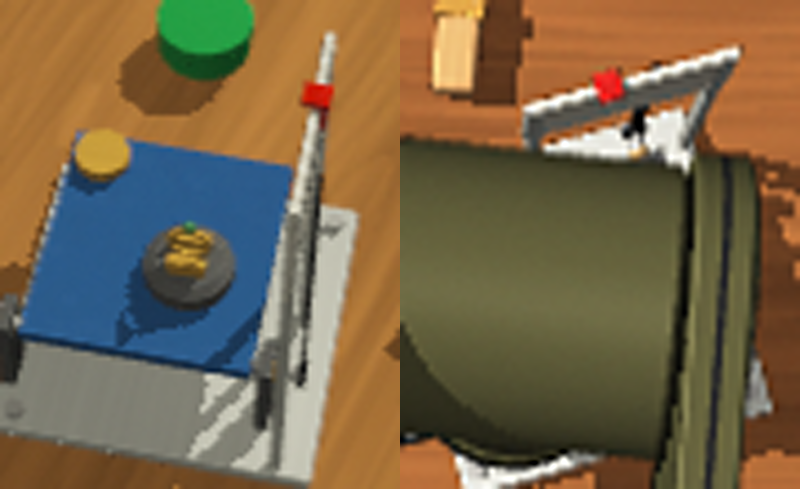

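The plate is level again, the pointer is back at rest and the arm is clear. I'm handing the job in.

```bash
python3 -c "
from bench import manip
print(manip.job_done())"
```

```text
the job is handed in; nothing more can be done
None
```

I pressed the brass pad of the larger mount down 15.9 mm with the shut fingers (8–9 N vertical, 9 N at most). I held it there for about 2 s, released it slowly and raised the tool about 21 cm above the pad. The job was handed in at about 11.5 s.

- **Pointer at the mark:** the tip swung about 25 mm, by both the camera view and the press depth. The mark measured 25–26 mm from the pointer's rest, so the tip stood at the mark to within about 1 mm. I aimed slightly short so as not to pass it. The two estimates of the tip's swing differed by about 0.5 mm; the pixels resolve no finer.
- **After release:** the pointer and scale area in the scene picture matched the one taken before the press, with no changed pixels, and the wrist force was back to about zero. The arm touched only the pad.

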